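# Set the castle nut of the green-board stack clamp to its next slot

### The job

Two stack clamps are screwed to the inspection bench. On the one that holds the green circuit boards, tighten the castle nut (clockwise seen from above) just to the next slot that lines up with the cross hole in its stud, shown by the white lines, and let go. Do not turn the nut of the other clamp, which holds bare copper boards.

Things in the scene. Friction and masses are not known exactly. Their poses are not given: they have to be found in the camera images.
- green_clamp: Clamp to work on, fixed: aluminium base 130x160x12 mm (x, y, z), green boards 110x140, dark plate 74x84, top 52 mm above the bench, washer 54 across to 54. A dark upright stud 24 across rises to 98 mm through the nut. Its cross hole, 6 mm, at 82 mm height, runs along the clamp's x axis, shown by a white line on the stud's end and white dashes on the plate. Origin: stud axis at bench level, z up.
- green_nut (a joint): Turn of the green clamp's nut, rad, positive clockwise from above; starts -0.80 to -0.42. At 0 two slots and two flats face along the clamp's x, in line with the hole: the next slot. Bright hexagon 46 mm across flats, from 54 to 88 mm height; six 8 mm slots with dark floors in its top 12 mm, one amid each flat. Turns stiffly (0.25 N m), stays put, does not rise or sink.
- copper_clamp: The other clamp, a bystander, fixed: the same in every size, with the same stud and nut, but holding copper-coloured boards. Origin on its stud's axis at bench level, z up. Either clamp may stand on the left or right, turned up to 0.5 rad.
- copper_nut_corner (a point): Point on the top rim of the copper clamp's nut, near a corner of the hexagon, 24 mm from the stud's axis, 88 mm above the bench. It shows whether that nut has been turned.

How it is judged:
By the outcome, as a careful person would: the job done as asked, in the order asked, and still so for the second after the job is handed in, with the robot touching nothing.
It also fails if it takes over 29 s, if anything falls off the work surface, if the arm or the gripper's body presses on something with over 40 N, if the wrist force passes 120 N, or if a joint passes its speed limit or range.

### The arm

A 6-joint arm with a two-finger parallel gripper is mounted at the origin on the work surface. World frame = base frame: x ahead of the robot, y to its left, z up, the work surface at z = 0. Lengths are in mm, angles in degrees, forces in N, time in s.
With the tool pointing down it reaches from about 275 to 825 mm from the base axis. Payload 5.2 kg.
Tool frame: the origin (TCP) lies where the fingers leave the gripper's body, on its centre line; the fingertips stand 84 mm ahead of it and the grasp point (between the pads) lies 65 mm ahead of it (bot.grip_depth is the distance from the TCP to the grasp point, in mm); z points along the fingers, y is the line along which they close (so a half turn about z gives the same grasp; the last joint's range is limited). The gripper opens to 93 mm and grips with 3 to 60 N. Pads are 15 mm wide; open, the fingers measure 128 mm over their backs; the gripper's body (75 mm by 188 mm) begins 65 mm behind the grasp point.
Start: joints at [53.526, 14.817, 87.949, -0, 77.235, -11.62], TCP at [231.157, 499.071, 302.753] pointing down, gripper open.
Joint ranges: [-179.93, 179.93], [-52.35, 119.4], [10.71, 147.94], [-69.91, 249.91], [12.55, 155.21], [-178.61, 178.61]. Speed limits (degrees/s): [147.25, 147.25, 180, 180, 180, 180].

### API

Orientations are given as a 3x3 rotation matrix whose columns are the frame's x, y, z axes.
In Python, from rig import bot, imaging, order gives the robot as it stands. The module is installed in compiled form; this text tells all that it offers.
- The arm moves only by the tool jog_arm, never from a script. Its argument "series" is a list of rows, each an object of numbers: "tx", "ty", "tz": the shift along the tool's x, y, z in cm; "turn": the turn about the tool's z in degrees; "hand": the closure, from 0 (fully open) to 1 (shut). In form: [{"tx": .., "ty": .., "tz": .., "turn": .., "hand": ..}, ...]. A call has 1 to 8 rows; each row shifts and turns the commanded pose from where the row before left it, along the tool's axes as they then stand; what a row does not reach is not made up. A row lasts 1/8 s, in which the tool goes at most 62.5 mm and 10.7 degrees, less where a joint would pass 70% of its speed; a pose out of reach is approached as far as the arm can. A call with a gripper value outside its range is refused whole. The fingers move at their own pace and stop on an object; "grip_force" is the grip in N (left out, the last holds). Time passes only in rows, so rows that do not move let the fingers close. It gives the time, the measured TCP pose, the force, the opening and the grip force at its end, in the units of the state.
- bot.observe(): the state, without advancing time (a new reading comes with each control period).
- imaging.camera(name): name is "side" or "top"; returns the picture (480x640x3 uint8, red, green, blue); there is no depth.
- imaging.get_calibration(name): a dict with "intrinsics" (3x3 intrinsics, pixels), "R" (3x3) and "t" (3): a world point X has camera coordinates R X + t. Camera axes: x right, y down, z forward; pixel columns grow to the right and rows downward; lengths in mm; the calibration is good to about 2 mm. A picture is of the moment at which its call begins. get_calibration takes no time and is no camera call.
- order.close_job(): hands the job in; it is judged then, once.
The state is a dict: "clock": time; "q": joint angles; "joint_velocities": joint speeds; "tau": joint torques, N m; "ee_pos": TCP position; "tool_rot": TCP orientation; "force": force on the tool from outside, world axes, zero at the start; "wrist_torque": the same for the moment, N m; "width": opening from 0.0 (shut) to 1.0 (fully open); "gripper_force": force on a finger pad.
Only numpy, scipy, OpenCV 4.12 (cv2) and the standard library are available. Lean on these libraries where they do the work, as an engineer would, in place of code of your own. Each camera call takes 0.05 s, during which the arm holds its last target. There are 200 camera calls.

## Working session

There is one attempt and no reset: what is moved stays moved. The work goes in short steps, Python scripts to look and compute and a tool call to move; the robot and the scene stay as the last step left them, time stands still between calls to the robot, and variables do not carry over. Pictures are saved under pics/ and viewed, at most 10 in all, crops included, and the job is handed in when it is done.

Besides the shell and the picture viewer there is one more tool, called after ">>>" by a JSON object that holds its "name" and its "arguments". jog_arm: Moves the arm, as the interface text tells. Its arguments: {"type":"object","properties":{"series":{"type":"array"},"grip_force":{"type":"number"}},"required":["series"]}

```bash
mkdir -p pics; python3 - <<'E'
from rig import bot, imaging, order
import cv2, numpy as np
s=bot.observe(); print(s['clock'],s['ee_pos'],np.round(s['tool_rot'],3).tolist(),s['width'])
for n in('top','side'):
    cv2.imwrite(f'pics/{n}0.png',imaging.camera(n)[:,:,::-1]); c=imaging.get_calibration(n)
    print(n,np.round(c['intrinsics'],1).tolist(),np.round(c['R'],3).tolist(),np.round(c['t']).tolist(), -c['R'].T@c['t'])
E
```

```text
0.0 [230.91981065 498.74607307 301.91432955] [[-0.907, 0.42, -0.001], [0.42, 0.907, -0.001], [0.0, -0.002, -1.0]] 1.0000760817753822
top [[445.7, 0.0, 325.9], [0.0, 445.7, 244.1], [0.0, 0.0, 1.0]] [[0.021, -1.0, -0.006], [-0.99, -0.02, -0.141], [0.141, 0.008, -0.99]] [-4.0, 580.0, 678.0] [479.30073319   2.35425265 752.72910102]
side [[435.7, 0.0, 317.3], [0.0, 435.7, 240.3], [0.0, 0.0, 1.0]] [[0.981, -0.195, -0.014], [-0.115, -0.518, -0.848], [0.158, 0.833, -0.53]] [-536.0, 130.0, 619.0] [ 442.58799913 -552.6707797   430.55205893]
```

View pics/top0.png

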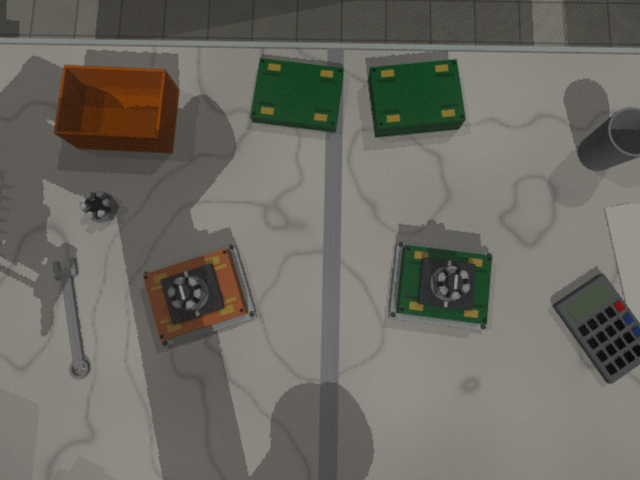

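View pics/side0.png

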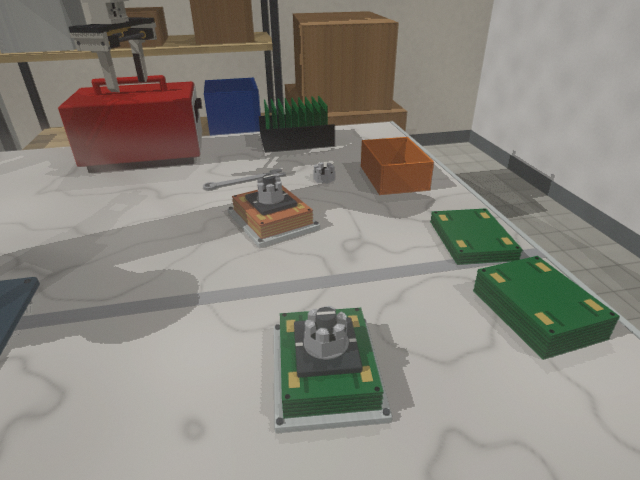

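The green-board clamp is on the right in the top view, with its nut near (452,284). The copper one is at (187,293). Next I'll rectify the green nut close up and measure it.

```bash
cat > h.py <<'E'
import numpy as np, cv2
from rig import bot, imaging, order
def ray(n,u,v,z):
    c=imaging.get_calibration(n); C=-c['R'].T@c['t']
    d=c['R'].T@np.linalg.inv(c['intrinsics'])@[u,v,1]; return (C+d*(z-C[2])/d[2])[:2]
def rect(img,n,cx,cy,z,half=60,px=600):
    """orthophoto of plane z: right = -y, up = +x (as top view)"""
    c=imaging.get_calibration(n); s=2*half/px
    P=np.array([[0,-s,cx+half],[-s,0,cy+half],[0,0,z],[0,0,1]])
    H=c['intrinsics']@np.c_[c['R'],c['t']]@P
    return cv2.warpPerspective(img,H,(px,px),flags=cv2.INTER_CUBIC|cv2.WARP_INVERSE_MAP)
E
python3 - <<'E'
from h import *
t=cv2.imread('pics/top0.png'); p=ray('top',452,284,88); print(p, ray('side',325,318,88))
cv2.imwrite('pics/r0.png',rect(t,'top',*p,88))
hsv=cv2.cvtColor(t,cv2.COLOR_BGR2HSV); m=cv2.inRange(hsv,(50,120,30),(85,255,255)); m[:200]=0
c=max(cv2.findContours(m,0,2)[0],key=cv2.contourArea)
w=np.array([ray('top',*q[0],44) for q in cv2.convexHull(c).astype(float)],np.float32)
print(cv2.minAreaRect(w))
E
```

```text
[ 517.70936805 -180.45426346] [ 520.44520777 -182.16678301]
((520.5628051757812, -181.74850463867188), (137.3214569091797, 107.87513732910156), 83.93601989746094)
```

View pics/r0.png

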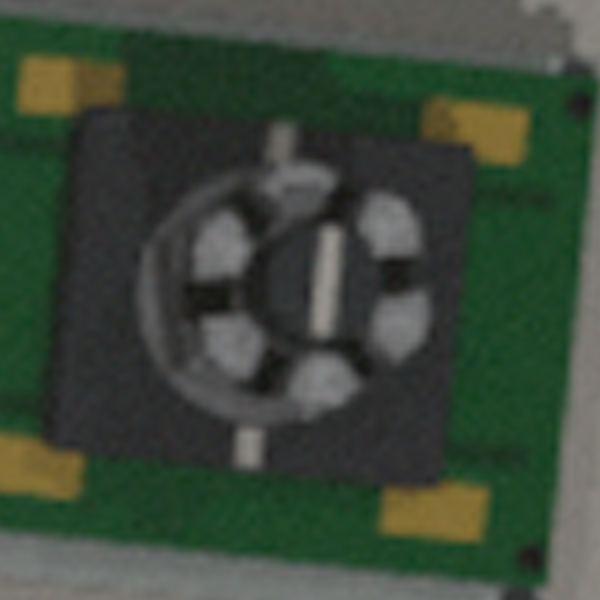

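The rectified view shows the nut centre at about (311,285), i.e. world (520.6,-182.3). The dashes at (283,140) and (249,448) put clamp x at about -6.3°. The slots sit at about -24° mod 60°, so the nut needs about 42° clockwise. I'll grip flats with tool y at about 36° and finish at -6.3°.

>>> {"name": "jog_arm", "arguments": {"series": [{"tx": -4.2,"ty": -3.8},{"tx": -4.2,"ty": -3.8},{"tx": -4.2,"ty": -3.8},{"tx": -4.2,"ty": -3.8},{"tx": -4.2,"ty": -3.8},{"tx": -4.2,"ty": -3.8},{"tx": -4.2,"ty": -3.8},{"tx": -4.2,"ty": -3.8}]}}

```text
validation failed for argument at $.se...
```

>>> {"name": "jog_arm", "arguments": {"series": [{"tx": -4.2,"ty": -3.8},{"tx": -4.2,"ty": -3.8},{"tx": -4.2,"ty": -3.8},{"tx": -4.2,"ty": -3.8},{"tx": -4.2,"ty": -3.8},{"turn": 9.7},{"turn": 9.7},{"turn": 9.7}]}}

```text
validation failed for argument at $.se...
```

>>> {"name": "jog_arm", "arguments": {"series": [{"tx": 0},{"tx": 0}]}}

```text
validation failed for argument at $.se...
```

```bash
cat > st.py <<'E'
from h import *
s=bot.observe(); R=s['tool_rot']; d=np.array([520.6,-182.3,143])-s['ee_pos']
print(s['clock'],s['ee_pos'],'yang',np.degrees(np.arctan2(R[1,1],R[0,1])),'tool z',R[:,2].round(4),'to go tool mm',(R.T@d).round(1),'q',s['q'].round(1),'F',s['force'].round(1),'M',s['wrist_torque'].round(2),s['width'],s['gripper_force'])
E
python3 st.py
```

```text
0.1 [230.96066071 498.76442749 302.00852428] yang 65.14382869503827 tool z [-0.001  -0.0013 -1.    ] to go tool mm [-549.1 -496.   159.6] q [ 53.5  14.9  88.   -0.   77.2 -11.6] F [-0.1 -0.2  0.2] M [ 0.04 -0.01  0.02] 0.9991447563292001 0.0
```

All keys are probably required in every row, so I'll try one full row.

>>> {"name": "jog_arm", "arguments": {"series": [{"tx": -4.2,"ty": -3.8,"tz": 0,"turn": 0,"hand": 0},{"tx": -4.2,"ty": -3.8,"tz": 0,"turn": 0,"hand": 0},{"tx": -4.2,"ty": -3.8,"tz": 0,"turn": 0,"hand": 0},{"tx": -4.2,"ty": -3.8,"tz": 0,"turn": 0,"hand": 0},{"tx": -4.2,"ty": -3.8,"tz": 0,"turn": 0,"hand": 0},{"tx": -4.2,"ty": -3.8,"tz": 0,"turn": 0,"hand": 0},{"tx": -4.2,"ty": -3.8,"tz": 0,"turn": 0,"hand": 0},{"tx": -4.2,"ty": -3.8,"tz": 0,"turn": 0,"hand": 0}]}}

```text
clock: 1.1
ee_pos: [408.5, 80.2, 302.7]
tool_rot: [[-0.907, 0.42, 0.0], [0.42, 0.907, 0.0], [-0.0, 0.0, -1.0]]
force: [0.8, 0.7, 0.3]
width: 0.999
gripper_force: 0.0
```

>>> {"name": "jog_arm", "arguments": {"series": [{"tx": -4.2,"ty": -3.8,"tz": 0,"turn": 0,"hand": 0},{"tx": -4.2,"ty": -3.8,"tz": 0,"turn": 0,"hand": 0},{"tx": -4.2,"ty": -3.8,"tz": 0,"turn": 0,"hand": 0},{"tx": -4.2,"ty": -3.8,"tz": 0,"turn": 0,"hand": 0},{"tx": -4.2,"ty": -3.8,"tz": 0,"turn": 0,"hand": 0},{"tx": 0,"ty": 0,"tz": 0,"turn": 9.7,"hand": 0},{"tx": 0,"ty": 0,"tz": 0,"turn": 9.7,"hand": 0},{"tx": 0,"ty": 0,"tz": 0,"turn": 9.7,"hand": 0}]}}

```text
clock: 2.1
ee_pos: [518.7, -178.9, 302.1]
tool_rot: [[-0.583, 0.812, -0.001], [0.812, 0.583, 0.001], [0.001, -0.001, -1.0]]
force: [-0.8, -0.5, -0.2]
width: 0.999
gripper_force: 0.0
```

>>> {"name": "jog_arm", "arguments": {"series": [{"tx": 0,"ty": 0,"tz": 0,"turn": 0,"hand": 0},{"tx": 0,"ty": 0,"tz": 0,"turn": 0,"hand": 0}]}}

```text
clock: 2.35
ee_pos: [518.9, -178.6, 302.5]
tool_rot: [[-0.591, 0.807, -0.0], [0.807, 0.591, 0.0], [0.0, -0.0, -1.0]]
force: [-0.3, 0.0, 1.4]
width: 1.001
gripper_force: 0.0
```

```bash
python3 st.py
```

```text
2.35 [ 518.86182075 -178.58345042  302.54499026] yang 36.23731410695791 tool z [-4.e-04  2.e-04 -1.e+00] to go tool mm [ -4.1  -0.8 159.5] q [-30.6  14.7  88.1  -0.   77.2 -66.9] F [-0.3  0.   1.4] M [-0.07  0.01  0.02] 1.000985195389694 0.0
```

>>> {"name": "jog_arm", "arguments": {"series": [{"tx": -0.4,"ty": -0.1,"tz": 0,"turn": 0,"hand": 0},{"tx": 0,"ty": 0,"tz": 4,"turn": 0,"hand": 0},{"tx": 0,"ty": 0,"tz": 4,"turn": 0,"hand": 0},{"tx": 0,"ty": 0,"tz": 3,"turn": 0,"hand": 0.1},{"tx": 0,"ty": 0,"tz": 2,"turn": 0,"hand": 0.2},{"tx": 0,"ty": 0,"tz": 1.5,"turn": 0,"hand": 0.2},{"tx": 0,"ty": 0,"tz": 1.1,"turn": 0,"hand": 0.2},{"tx": 0,"ty": 0,"tz": 0,"turn": 0,"hand": 0.2}]}}

```text
clock: 3.35
ee_pos: [520.3, -182.4, 146.2]
tool_rot: [[-0.589, 0.808, -0.001], [0.808, 0.589, 0.001], [0.001, -0.0, -1.0]]
force: [-0.4, 0.3, 0.3]
width: 0.799
gripper_force: 0.0
```

```bash
python3 st.py; python3 - <<'E'
from h import *
a=imaging.camera('side')[220:420,220:430,::-1]; b=imaging.camera('top')[190:390,350:560,::-1]
cv2.imwrite('pics/g1.png',cv2.resize(np.hstack([b,a]),(798,380),interpolation=2))
E
```

```text
3.35 [ 520.32458143 -182.39989674  146.24284882] yang 36.05792174124677 tool z [-9.e-04  6.e-04 -1.e+00] to go tool mm [-0.1  0.3  3.2] q [-30.9  23.8  99.1   0.   57.2 -67. ] F [-0.4  0.3  0.3] M [-0.05 -0.01 -0.02] 0.7987406102869978 0.0
```

View pics/g1.png

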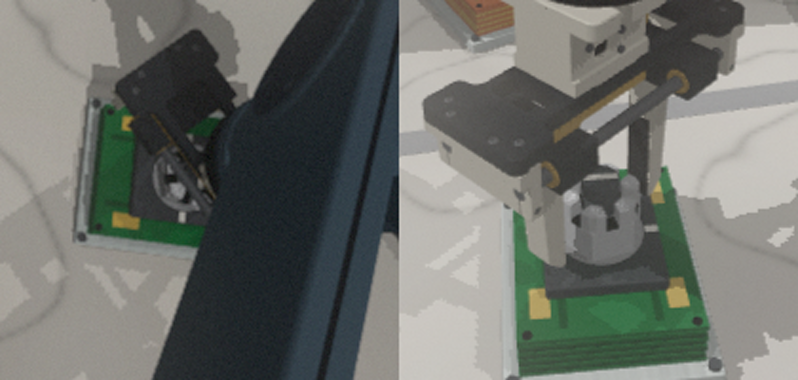

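The nut sits between the two fingers and the tips clear the plate (nut in the side crop near (605,225)). Next I'll lower 3 mm and close gently.

>>> {"name": "jog_arm", "arguments": {"series": [{"tx": 0,"ty": 0,"tz": 0.3,"turn": 0,"hand": 0.3},{"tx": 0,"ty": 0,"tz": 0,"turn": 0,"hand": 0.4},{"tx": 0,"ty": 0,"tz": 0,"turn": 0,"hand": 0.6},{"tx": 0,"ty": 0,"tz": 0,"turn": 0,"hand": 0.6},{"tx": 0,"ty": 0,"tz": 0,"turn": 0,"hand": 0.6},{"tx": 0,"ty": 0,"tz": 0,"turn": 0,"hand": 0.6}], "grip_force": 10}}

```text
clock: 4.2
ee_pos: [521.3, -182.0, 144.0]
tool_rot: [[-0.589, 0.808, 0.002], [0.808, 0.589, 0.001], [-0.001, 0.002, -1.0]]
force: [4.3, 3.1, -1.3]
width: 0.495
gripper_force: 10.0
```

```bash
python3 st.py
```

```text
4.2 [ 521.25339498 -182.00005459  143.98708758] yang 36.051099248261075 tool z [ 1.7e-03  5.0e-04 -1.0e+00] to go tool mm [ 0.1 -0.7  1. ] q [-30.9  23.9  99.2   0.1  56.8 -67. ] F [ 4.3  3.1 -1.3] M [ 0.47 -0.53  0.09] 0.49527791551164085 9.998595491051674
```

The opening is 46 mm, so the pads are seated on the flats. I'll firm the grip, take out the 0.7 mm side load, and turn.

>>> {"name": "jog_arm", "arguments": {"series": [{"tx": 0,"ty": 0.1,"tz": 0,"turn": 0,"hand": 0.7},{"tx": 0,"ty": 0,"tz": 0,"turn": 0,"hand": 0.7},{"tx": 0,"ty": 0,"tz": 0,"turn": 5,"hand": 0.7},{"tx": 0,"ty": 0,"tz": 0,"turn": 5,"hand": 0.7},{"tx": 0,"ty": 0,"tz": 0,"turn": 5,"hand": 0.7},{"tx": 0,"ty": 0,"tz": 0,"turn": 5,"hand": 0.7},{"tx": 0,"ty": 0,"tz": 0,"turn": 0,"hand": 0.7},{"tx": 0,"ty": 0,"tz": 0,"turn": 0,"hand": 0.7}], "grip_force": 40}}

```text
clock: 5.2
ee_pos: [521.5, -181.9, 144.0]
tool_rot: [[-0.277, 0.961, 0.001], [0.961, 0.277, 0.0], [-0.0, 0.001, -1.0]]
force: [2.1, 2.6, 2.2]
width: 0.49
gripper_force: 39.9
```

```bash
python3 st.py
```

```text
5.2 [ 521.53547314 -181.88919974  143.97370169] yang 16.09724923537259 tool z [ 7.e-04  1.e-04 -1.e+00] to go tool mm [-0.1 -1.   1. ] q [-30.8  24.   99.2   0.   56.8 -46.9] F [2.1 2.6 2.2] M [ 0.36 -0.25 -0.23] 0.4895689664790078 39.8994380235672
```

>>> {"name": "jog_arm", "arguments": {"series": [{"tx": 0,"ty": 0,"tz": 0,"turn": 5,"hand": 0.7},{"tx": 0,"ty": 0,"tz": 0,"turn": 5,"hand": 0.7},{"tx": 0,"ty": 0,"tz": 0,"turn": 5,"hand": 0.7},{"tx": 0,"ty": 0,"tz": 0,"turn": 4,"hand": 0.7},{"tx": 0,"ty": 0,"tz": 0,"turn": 3.3,"hand": 0.7},{"tx": 0,"ty": 0,"tz": 0,"turn": 0,"hand": 0.7},{"tx": 0,"ty": 0,"tz": 0,"turn": 0,"hand": 0.7}]}}

```text
clock: 6.08
ee_pos: [521.7, -181.9, 144.0]
tool_rot: [[0.108, 0.994, 0.001], [0.994, -0.108, 0.0], [0.0, 0.001, -1.0]]
force: [4.0, 3.5, 2.4]
width: 0.493
gripper_force: 39.9
```

```bash
python3 st.py
```

```text
6.075 [ 521.67815748 -181.88402164  143.96363246] yang -6.197794300359243 tool z [ 1.e-03  1.e-04 -1.e+00] to go tool mm [-0.5 -1.   1. ] q [-30.8  24.   99.1   0.   56.8 -24.6] F [4.  3.5 2.4] M [ 0.53 -0.51 -0.22] 0.4931268657641626 39.90240454673767
```

>>> {"name": "jog_arm", "arguments": {"series": [{"tx": 0,"ty": 0,"tz": 0,"turn": 0,"hand": 0.4},{"tx": 0,"ty": 0,"tz": 0,"turn": 0,"hand": 0.2},{"tx": 0,"ty": 0,"tz": 0,"turn": 0,"hand": 0.1},{"tx": 0,"ty": 0,"tz": -2,"turn": 0,"hand": 0.1},{"tx": 0,"ty": 0,"tz": -4,"turn": 0,"hand": 0.1},{"tx": 0,"ty": 0,"tz": -5,"turn": 0,"hand": 0},{"tx": 2,"ty": 0,"tz": -5,"turn": 0,"hand": 0},{"tx": 5,"ty": 0,"tz": 0,"turn": 0,"hand": 0}]}}

```text
clock: 7.08
ee_pos: [530.6, -114.1, 308.3]
tool_rot: [[0.112, 0.994, 0.008], [0.994, -0.112, -0.004], [-0.003, 0.008, -1.0]]
force: [0.0, 0.1, -0.6]
width: 0.998
gripper_force: 0.0
```

>>> {"name": "jog_arm", "arguments": {"series": [{"tx": 5,"ty": 0,"tz": 0,"turn": 0,"hand": 0},{"tx": 5,"ty": 0,"tz": 0,"turn": 0,"hand": 0},{"tx": 5,"ty": 0,"tz": 0,"turn": 0,"hand": 0},{"tx": 5,"ty": 0,"tz": 0,"turn": 0,"hand": 0},{"tx": 0,"ty": 0,"tz": 0,"turn": 0,"hand": 0}]}}

```text
clock: 7.7
ee_pos: [550.3, 89.5, 303.5]
tool_rot: [[0.104, 0.995, -0.001], [0.995, -0.104, 0.0], [0.0, -0.001, -1.0]]
force: [0.1, -0.3, -0.2]
width: 1.005
gripper_force: 0.0
```

```bash
python3 - <<'E'
from h import *
cv2.imwrite('pics/t1.png',t:=imaging.camera('top')[:,:,::-1])
cv2.imwrite('pics/r1.png',rect(t,'top',520.6,-182.3,88,45,600))
E
```

```text
(no output)
```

View pics/r1.png

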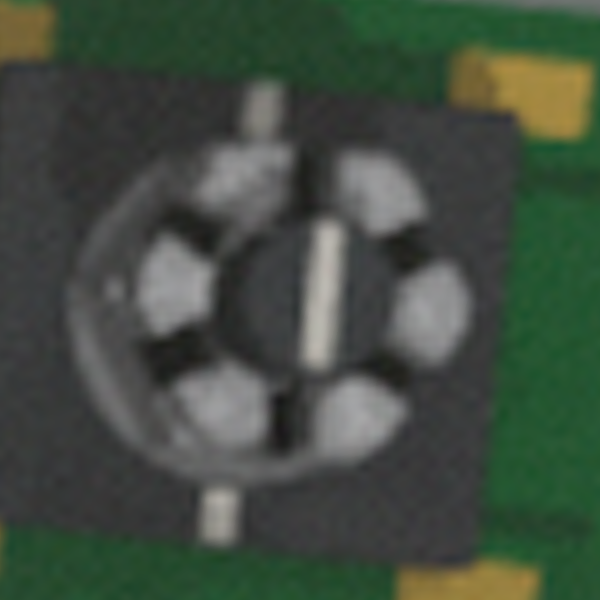

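The top slot at (313,182) and bottom slot at (288,418) give -6.1°. The dashes at (263,110) and (220,515) also give -6.1°, so the nut is aligned and the arm is clear. Handing in.

```bash
python3 -c "
from rig import order; print(order.close_job())"
```

```text
the job is handed in; nothing more can be done
None
```

The green clamp's nut is tightened about 42° clockwise to the next slot, measured in line with the white marks; the arm let go, never went near the copper clamp's nut, and the job is handed in.

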